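# Switch on and zero the scale under the egg tray

## Robot

A 6-joint arm with a two-finger parallel gripper is mounted at the origin on a cart in front of the work surface, level with it; the furniture and walls round the work are solid. World frame = base frame: x ahead of the robot, y to its left, z up, the work surface at z = 0. Lengths are in m, angles in rad, forces in N, time in s.
With the tool pointing down it reaches from about 0.25 to 0.725 m from the base axis. Payload 4 kg.
Tool frame: the origin (TCP) lies midway between the tips of the shut fingers; the grasp point (between the pads) lies 19 mm behind it; z points along the fingers, y is the line along which they close (so a half turn about z gives the same grasp; the last joint's range is limited). The gripper opens to 85 mm and grips with 20 to 120 N. Pads are 22 mm wide; open, the fingers measure 114 mm over their backs; the gripper's body (76 mm by 85 mm) begins 54 mm behind the grasp point. The pads swing forward as they close: fully open they stand 13 mm farther back than shut.
Start: joints at [1.206, 0.241, 0.005, 1.335, 0, 1.571], TCP at [0.178, 0.467, 0.209] pointing down, gripper open.
Joint ranges: [-2.72, 2.72], [-1.05, 1.87], [-1.09, 1.28], [-1.99, 2.15], [-1.42, 1.44], [-3.14, 3.14]. Speed limits (rad/s): [2.79, 2.79, 3.14, 3.14, 3.14, 3.14].

## Interface

Orientations are given as a unit quaternion [x, y, z, w].
In Python, from workcell import bot, camera, job_done gives the robot as it stands.
- The arm moves only by the tool carry_out, never from a script. Its argument "plan" is a list of rows, each an object of numbers: "dx", "dy", "dz": the shift along the tool's x, y, z in mm; "twist": the turn about the tool's z in degrees; "fingers": the closure, from -1 (fully open) to 1 (shut). In form: [{"dx": .., "dy": .., "dz": .., "twist": .., "fingers": ..}, ...]. A call has exactly 5 rows; each row is the pose to reach, as a shift and turn from the pose commanded when the call began, along the tool's axes at that moment; what a row does not reach only later rows make up. A row lasts 1/12 s, in which the tool goes at most 41.7 mm and 7.16 degrees, less where a joint would pass 70% of its speed; a pose out of reach is approached as far as the arm can. A call with a gripper value outside its range is refused whole. The fingers move at their own pace and stop on an object; the grip force is fixed at half the most. Time passes only in rows, so rows that repeat a pose let the fingers close, or fill a call up. It gives the time, the measured TCP pose, the force, the opening and the grip force at its end, in the units of the state.
- bot.get_obs(): the state, without advancing time (a new reading comes with each control period).
- camera(name): name is "scene" or "top" or "wrist"; returns a dict with "image" (384x512x3 uint8, red, green, blue), "intrinsics" (3x3 intrinsics, pixels), "eye" and "attitude" of the camera in the world. Camera axes: x right, y down, z forward; pixel columns grow to the right and rows downward; lengths in m; the calibration is good to about 2 mm. A picture is of the moment at which its call begins. There is no depth.
- job_done(): hands the job in; it is judged then, once.
The state is a dict: "clock": time; "joint_pos": joint angles; "joint_vel": joint speeds; "tau": joint torques, N m; "eef_pos": TCP position; "tool_rot": TCP orientation; "ft_force": force on the tool from outside, world axes, zero at the start; "ft_torque": the same for the moment, N m; "grip_width": finger opening in m; "grasp_force": force on a finger pad.
Only numpy, scipy, OpenCV 4.12 (cv2) and the standard library are available. Lean on these libraries where they do the work, as an engineer would, in place of code of your own. Each camera call takes 0.05 s, during which the arm holds its last target. There are 200 camera calls.

## Task

Two identical kitchen scales stand on the worktop, and one carries the empty turquoise egg tray. Switch that scale on by gently pressing its orange key fully down with the fingertips (the key stays down), then press its green key fully down and let it come up again, to zero the scale with the tray in place. Do not touch the other scale, do not shift or lift the tray or the things round about, and finish with the hand clear.

Things in the scene. Friction and masses are not known exactly. Their poses are not given: they have to be found in the camera images.
- scale_a: the kitchen scale to use, the one that carries the turquoise egg tray: white, 200 x 200 mm, fixed to the worktop; origin at the centre of its underside, z up. Front (-x) strip: top face at z = 20 mm, two round keys and a dark display between them; behind it a flat steel pan with its top at z = 26 mm, from x = -33 to 97 mm. Power and tare keys are centred at (-70, +55) and (-70, -55) mm
- scale_b: the second, identical scale, with nothing on its pan; it may stand left or right of the other. Same frame and sizes. Leave it alone
- scale_a_power_top (a point): centre of the top of the orange power key of scale_a: 25 mm across, standing 10 mm proud of the strip, pressed straight down; travel 5 mm against a steady 2.5 N; it stays down where it is pressed
- scale_a_tare_top (a point): centre of the top of the green tare key of scale_a: same size and 5 mm travel; it springs back up when let go, and needs about 5 N to be fully down
- scale_a_power (a joint): orange key of scale_a: 0 = up (off), 0.005 m = fully down (on); starts at 0
- scale_a_tare (a joint): green key of scale_a: 0 = up, 0.005 m = fully down
- scale_b_power (a joint): orange key of scale_b, 0 = up; as on scale_a
- scale_b_tare (a joint): green key of scale_b, 0 = up; as on scale_a
- tray: turquoise six-egg tray, empty and loose on the pan of scale_a: 108 (x) x 162 (y) x 33 mm, origin at the centre of its underside; its top stands 59 mm above the worktop
- artichoke: loose green artichoke, 72 x 68 x 69 mm high, right of the scales; origin under its centre
- garlic: loose garlic bulb, 56 mm across and 56 mm high, in front of and between the scales; origin under its centre
- salt: loose grey salt shaker, 44 mm across and 90 mm high, left of the scales; origin under its centre

How it is judged:
On the way, in this order (a step that is already met when the one before it is completed fails the run):
1. the orange key of the scale with the tray is pressed down, the green one not yet (value of joint scale_a_power above 0.0035 m and value of joint scale_a_tare below 0.0015 m), for 0.1 s.
2. then its green key is pressed down by the fingers (value of joint scale_a_tare above 0.0035 m and contact force between the fingers and scale_a above 0.5 N), for 0.05 s.
3. and the green key is let up again (value of joint scale_a_tare below 0.0015 m), for 0.1 s.
At the end, for the whole second after the job is handed in: Tray scale: orange key down (3.5 of 5 mm or more), green key up (within 1.5 mm). Other scale: both keys up (within 1.5 mm). Tray flat, still and within 15 mm of its start; artichoke, garlic and salt shaker within 20 mm of theirs (all of step 1 and value of joint each of scale_b_power, scale_b_tare below 0.0015 m and distance of tray from where it was at the start of the episode below 0.015 m and angle between tray's own z axis and vertical below 0.1 rad and linear speed of tray below 0.02 m/s and distance of each of artichoke, garlic, salt from where it was at the start of the episode below 0.02 m); the robot touches nothing.
It fails at once if the green key is pressed (over 2 mm) while the orange key is still up (under 3 mm) (value of joint scale_a_tare above 0.002 m and value of joint scale_a_power below 0.003 m).
It fails at once if the other scale is touched (over 1 N) or one of its keys pressed (value of joint any of scale_b_power, scale_b_tare above 0.0015 m or contact force between any of the arm, the fingers and scale_b above 1 N).
It fails at once if the scale is pressed with more than 30 N (contact force between any of the fingers, the arm and scale_a above 30 N).
It fails at once if the tray is shifted, carried or lifted by more than 15 mm (distance of tray from where it was at the start of the episode above 0.015 m).
It fails at once if the artichoke, garlic or salt shaker is moved or lifted by more than 20 mm (distance of any of artichoke, garlic, salt from where it was at the start of the episode above 0.02 m).
It also fails if it takes over 40 s, if anything falls off the work surface, if the arm or the gripper's body presses on something with over 40 N, if the wrist force passes 120 N, or if a joint passes its speed limit or range.

## Working session

There is one attempt and no reset: what is moved stays moved. The work goes in short steps, Python scripts to look and compute and a tool call to move; the robot and the scene stay as the last step left them, time stands still between calls to the robot, and variables do not carry over. Pictures are saved under pics/ and viewed, at most 11 in all, crops included, and the job is handed in when it is done.

Besides the shell and the picture viewer there is one more tool, called by a JSON object that holds its "method" and its "body", one argument or row to a line. carry_out: Moves the arm, as the interface text tells. Its arguments: {"type":"object","properties":{"plan":{"type":"array","items":{"type":"object","properties":{"dx":{"type":"number"},"dy":{"type":"number"},"dz":{"type":"number"},"twist":{"type":"number"},"fingers":{"type":"number"}}}}},"required":["plan"]}

```bash
mkdir -p pics; python3 - <<'E'
from workcell import bot,camera
import cv2,numpy as np
o=bot.get_obs();print({k:np.round(v,4).tolist() for k,v in o.items()})
for n in("scene","top"):
    c=camera(n);cv2.imwrite(f"pics/{n}0.png",c["image"][...,::-1]);print(n,c["intrinsics"],c["eye"],c["attitude"])
E
```

```text
{'clock': 0.0, 'joint_pos': [1.206, 0.2414, 0.0037, 1.3352, 0.0, 1.5708], 'joint_vel': [-0.0003, -0.0009, -0.0007, 0.0007, 0.0001, 0.0008], 'tau': [-0.0003, -37.2322, 25.2407, 0.0169, 0.0001, 0.0], 'eef_pos': [0.1781, 0.4665, 0.2076], 'tool_rot': [0.1814, 0.9834, -0.001, -0.0002], 'ft_force': [0.2897, 0.5316, 0.6616], 'ft_torque': [-0.0402, -0.0121, 0.0018], 'grasp_force': 0.0, 'grip_width': 0.0854}
scene [[402.85670477   0.         249.82416323]
 [  0.         402.85670477 195.50042868]
 [  0.           0.           1.        ]] [-0.71289244  0.79746219  0.77051025] [-0.43014323  0.73189464 -0.46132768  0.25784455]
top [[357.50267756   0.         254.72401614]
 [  0.         357.50267756 191.95377888]
 [  0.           0.           1.        ]] [0.2692325  0.09354044 1.28677566] [ 0.70706784 -0.70097942  0.06609894 -0.06567994]
```

View pics/top0.png

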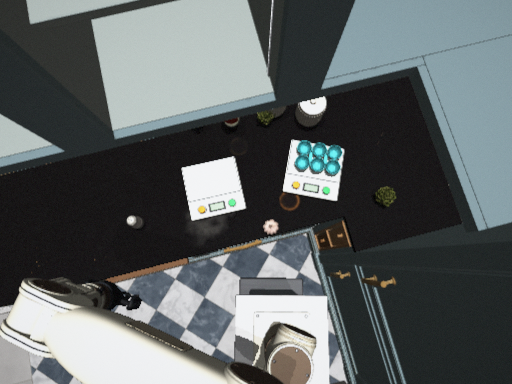

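View pics/scene0.png

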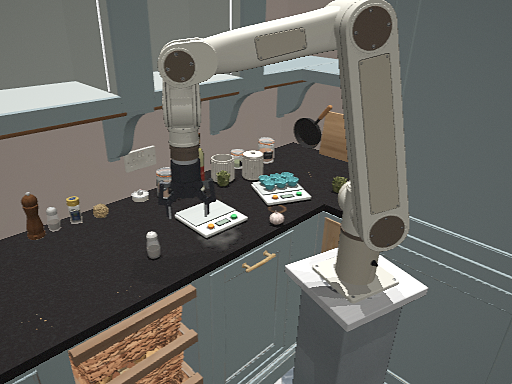

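The top view shows the tray scale on the right, with its orange key near (296,185) and green key near (326,190). The empty scale is at about (213,188), garlic at (270,227), artichoke at (386,196) and salt at (134,222).

```bash
cat > h.py <<'E'
import cv2,numpy as np
from scipy.spatial.transform import Rotation as R
def blobs(im,lo,hi,amin=6):
    m=cv2.inRange(cv2.cvtColor(im,cv2.COLOR_RGB2HSV),lo,hi)
    n,_,s,c=cv2.connectedComponentsWithStats(m)
    return [(c[i],s[i,4]) for i in range(1,n) if s[i,4]>=amin]
def ray(c,p,z):
    d=R.from_quat(c["attitude"]).apply(np.linalg.inv(c["intrinsics"])@[p[0],p[1],1]); e=np.array(c["eye"])
    return e+d*(z-e[2])/d[2]
E
python3 - <<'E'
from h import *
from workcell import camera
for n in("top","scene"):
    c=camera(n)
    for nm,lo,hi in(("orange",(12,150,150),(25,255,255)),("green",(55,150,100),(80,255,255))):
        for p,a in blobs(c["image"],lo,hi): print(n,nm,p.round(1),a,ray(c,p,.029).round(4))
    if n=="top":
        for nm,p,z in(("garlic",(270,227),.03),("artichoke",(386,196),.04),("salt",(134,222),.06)):print(nm,ray(c,p,z).round(3))
E
```

```text
top orange [296.4 184.4] 18 [ 0.5357 -0.0557  0.029 ]
top orange [201.5 209.5] 26 [0.4418 0.2822 0.029 ]
top green [327.  189.4] 10 [ 0.5183 -0.1653  0.029 ]
garlic [0.382 0.039 0.03 ]
artichoke [ 0.494 -0.371  0.04 ]
salt [0.392 0.508 0.06 ]
scene orange [274.5 196.2] 10 [ 0.5346 -0.0523  0.029 ]
scene orange [210.5 225.1] 16 [0.4432 0.2824 0.029 ]
```

```bash
python3 - <<'E'
import cv2
a=cv2.imread("pics/scene0.png")[40:220,60:360];b=cv2.imread("pics/top0.png")[20:240,90:440]
cv2.imwrite("pics/sc.png",cv2.resize(a,None,fx=2.6,fy=2.6,interpolation=2));cv2.imwrite("pics/tc.png",cv2.convertScaleAbs(cv2.resize(b,None,fx=2.2,fy=2.2,interpolation=2),alpha=1.6,beta=20))
E
```

```text
(no output)
```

View pics/sc.png

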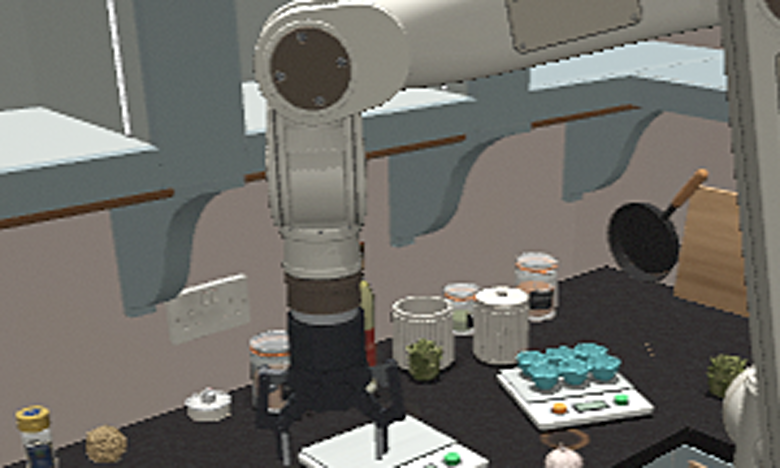

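View pics/tc.png

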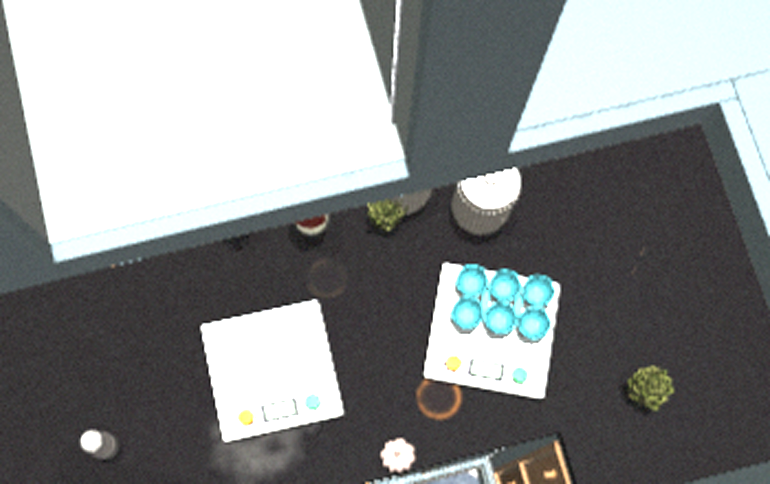

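```bash
python3 - <<'E'
from h import *
from workcell import camera
T=camera("top");S=camera("scene")
def pl(c,p,q):
    f=lambda p:R.from_quat(c["attitude"]).apply(np.linalg.inv(c["intrinsics"])@[*p,1.])
    n=np.cross(f(p),f(q));return n/np.linalg.norm(n)
n1=pl(T,(115,131),(274,91))
for q in(((120,98),(243,78)),((60,125),(237,93))):
    n2=pl(S,*q)
    for y in(.3,-.1):
        A=np.array([n1,n2]);b=A[:, [0,2]];r=np.array([n1@T["eye"],n2@S["eye"]])-A[:,1]*y
        print(y,np.linalg.solve(b,r))
o=__import__("workcell").bot.get_obs()
A=R.from_quat(o["tool_rot"]).as_matrix()
for p in((.535,-.0545,.06),(.535,-.0545,.029),(.518,-.163,.06)): print(1000*A.T@(np.array(p)-o["eef_pos"]))
print(A.round(3))
E
```

```text
0.3 [0.59520553 0.49218816]
-0.1 [0.70661736 0.49302632]
0.3 [0.6232296  0.43415236]
-0.1 [0.73676769 0.4305872 ]
[-519.2259694  -359.73281438  148.471396  ]
[-519.22524356 -359.711009    179.47138832]
[-542.05127281 -467.15836876  148.54749353]
[[-0.934  0.357 -0.   ]
 [ 0.357  0.934 -0.001]
 [-0.    -0.001 -1.   ]]
```

The shelf front is at x≈0.7 and z≈0.43, which leaves the wrist clear. Now I traverse at this height with the fingers closing.

{"method": "carry_out", "body": {
  "plan": [
    {"dx":-20,"dy":-14,"dz":0,"twist":0,"fingers":1},
    {"dx":-50,"dy":-35,"dz":0,"twist":0,"fingers":1},
    {"dx":-80,"dy":-56,"dz":0,"twist":0,"fingers":1},
    {"dx":-110,"dy":-77,"dz":0,"twist":0,"fingers":1},
    {"dx":-140,"dy":-98,"dz":0,"twist":0,"fingers":1}
  ]
}}

```text
clock: 0.72
eef_pos: [0.2746, 0.3243, 0.2085]
tool_rot: [0.181, 0.984, 0.0, 0.0]
ft_force: [1.2, 0.3, 0.2]
grip_width: 0.0255
grasp_force: 0.0
```

{"method": "carry_out", "body": {
  "plan": [
    {"dx":-30,"dy":-21,"dz":0,"twist":0,"fingers":1},
    {"dx":-60,"dy":-42,"dz":0,"twist":0,"fingers":1},
    {"dx":-90,"dy":-63,"dz":0,"twist":0,"fingers":1},
    {"dx":-120,"dy":-84,"dz":0,"twist":0,"fingers":1},
    {"dx":-150,"dy":-105,"dz":0,"twist":0,"fingers":1}
  ]
}}

```text
clock: 1.13
eef_pos: [0.3775, 0.1724, 0.2087]
tool_rot: [0.181, 0.983, 0.0, 0.0]
ft_force: [-0.5, 1.3, -0.2]
grip_width: 0.0003
grasp_force: 0.0
```

```bash
python3 - <<'E'
from workcell import bot
o=bot.get_obs();print(o)
E
```

```text
{'clock': 1.1333, 'joint_pos': array([ 4.28319746e-01,  7.15880760e-02, -1.97441976e-01,  1.30110142e+00,
        8.00709984e-05,  7.92891261e-01]), 'joint_vel': array([-1.05717638,  0.1181443 ,  0.1291129 , -0.00120349,  0.00191159,
       -1.04354708]), 'tau': array([  3.82232755, -30.30645847,  24.05007541,   0.3878681 ,
        -0.04908373,   0.86308826]), 'eef_pos': array([0.37751469, 0.17239775, 0.20871607]), 'tool_rot': array([1.81277909e-01, 9.83431852e-01, 2.23401861e-04, 2.49401699e-04]), 'ft_force': array([-0.47908878,  1.33356138, -0.18715414]), 'ft_torque': array([ 0.0535654 , -0.05713218,  0.03524669]), 'grasp_force': 0.0, 'grip_width': 0.0003415612421021673}
```

{"method": "carry_out", "body": {
  "plan": [
    {"dx":-30,"dy":-21,"dz":0,"twist":0,"fingers":1},
    {"dx":-60,"dy":-42,"dz":0,"twist":0,"fingers":1},
    {"dx":-90,"dy":-63,"dz":0,"twist":0,"fingers":1},
    {"dx":-120,"dy":-83,"dz":0,"twist":0,"fingers":1},
    {"dx":-150,"dy":-103,"dz":0,"twist":0,"fingers":1}
  ]
}}

```text
clock: 1.55
eef_pos: [0.481, 0.0225, 0.2086]
tool_rot: [0.182, 0.983, 0.0, 0.0]
ft_force: [1.3, 1.7, 0.2]
grip_width: -0.0003
grasp_force: 0.0
```

{"method": "carry_out", "body": {
  "plan": [
    {"dx":-30,"dy":-20,"dz":10,"twist":0,"fingers":1},
    {"dx":-55,"dy":-38,"dz":30,"twist":0,"fingers":1},
    {"dx":-79,"dy":-54,"dz":55,"twist":0,"fingers":1},
    {"dx":-79,"dy":-54,"dz":80,"twist":0,"fingers":1},
    {"dx":-79,"dy":-54,"dz":100,"twist":0,"fingers":1}
  ]
}}

```text
clock: 1.97
eef_pos: [0.5348, -0.0561, 0.1063]
tool_rot: [0.183, 0.983, -0.0, -0.001]
ft_force: [-0.8, 0.5, 0.6]
grip_width: -0.0
grasp_force: 0.0
```

```bash
python3 - <<'E'
from workcell import bot,camera
from h import *
w=camera("wrist");s=camera("scene")
o=bot.get_obs();print(o["eef_pos"],o["ft_force"])
A=R.from_quat(o["tool_rot"]).as_matrix()
for nm,lo,hi in(("orange",(12,150,150),(25,255,255)),("green",(55,150,100),(80,255,255))):
    for p,a in blobs(w["image"],lo,hi,40):
        q=ray(w,p,.03);print(nm,p.round(),a,q.round(4),(1000*A.T@(q-o["eef_pos"])).round(1))
cv2.imwrite("pics/w1.png",w["image"][...,::-1])
E
```

```text
[ 0.53152859 -0.05461329  0.10444387] [-0.9503134  -0.73360324  0.59509606]
```

View pics/w1.png

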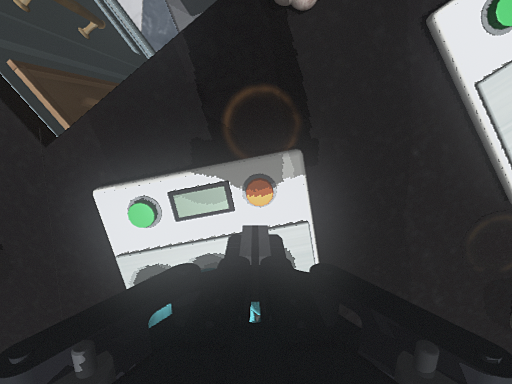

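The wrist view shows the orange key at (259,192), half in shadow, and the green key at (142,212). Fingertips are just behind the key in the image, at about (255,240), because they are nearer to the camera.

```bash
python3 - <<'E'
from workcell import bot,camera
from h import *
w=camera("wrist");o=bot.get_obs();print(o["eef_pos"],w["eye"],w["attitude"],w["image"][212,142],w["image"][192,259])
A=R.from_quat(o["tool_rot"]).as_matrix()
for nm,lo,hi in(("orange",(3,90,60),(28,255,255)),("green",(50,90,60),(88,255,255))):
    for p,a in blobs(w["image"],lo,hi,200):
        q=ray(w,p,.03);print(nm,p.round(),a,q.round(4),(1000*A.T@(q-o["eef_pos"])).round(1))
E
```

```text
[ 0.53305688 -0.05440891  0.10681842] [ 0.47014612 -0.03076818  0.26971669] [0.81693228 0.56157359 0.07396626 0.10856218] [117 217 145] [185 116  85]
orange [244. 104.] 280 [ 0.4592 -0.0358  0.03  ] [75.3 -8.9 77.2]
orange [259. 197.] 569 [ 0.537  -0.0526  0.03  ] [-3.4  3.2 76.8]
green [503.  18.] 555 [0.4712 0.1687 0.03  ] [137.1 186.4  77.2]
green [140. 220.] 506 [ 0.5181 -0.1602  0.03  ] [ -24.1 -104.1   76.8]
```

{"method": "carry_out", "body": {
  "plan": [
    {"dx":-1,"dy":0,"dz":20,"twist":0,"fingers":1},
    {"dx":-2,"dy":0,"dz":40,"twist":0,"fingers":1},
    {"dx":-2,"dy":0,"dz":58,"twist":0,"fingers":1},
    {"dx":-2,"dy":0,"dz":68,"twist":0,"fingers":1},
    {"dx":-2,"dy":0,"dz":72,"twist":0,"fingers":1}
  ]
}}

```text
clock: 2.53
eef_pos: [0.5366, -0.0547, 0.0365]
tool_rot: [0.181, 0.983, -0.0, -0.0]
ft_force: [0.0, -0.2, -0.6]
grip_width: 0.0004
grasp_force: 0.0
```

{"method": "carry_out", "body": {
  "plan": [
    {"dx":0,"dy":0,"dz":1,"twist":0,"fingers":1},
    {"dx":0,"dy":0,"dz":2,"twist":0,"fingers":1},
    {"dx":0,"dy":0,"dz":4,"twist":0,"fingers":1},
    {"dx":0,"dy":0,"dz":6,"twist":0,"fingers":1},
    {"dx":0,"dy":0,"dz":6,"twist":0,"fingers":1}
  ]
}}

```text
clock: 2.95
eef_pos: [0.537, -0.0551, 0.0309]
tool_rot: [0.181, 0.983, 0.0, 0.0]
ft_force: [-0.8, 0.3, -0.5]
grip_width: 0.0001
grasp_force: 0.0
```

{"method": "carry_out", "body": {
  "plan": [
    {"dx":0,"dy":0,"dz":1,"twist":0,"fingers":1},
    {"dx":0,"dy":0,"dz":2,"twist":0,"fingers":1},
    {"dx":0,"dy":0,"dz":3,"twist":0,"fingers":1},
    {"dx":0,"dy":0,"dz":4,"twist":0,"fingers":1},
    {"dx":0,"dy":0,"dz":4,"twist":0,"fingers":1}
  ]
}}

```text
clock: 3.37
eef_pos: [0.5365, -0.0551, 0.0262]
tool_rot: [0.181, 0.983, -0.0, -0.0]
ft_force: [-0.2, 0.1, -0.2]
grip_width: -0.0003
grasp_force: 0.0
```

{"method": "carry_out", "body": {
  "plan": [
    {"dx":0,"dy":0,"dz":0.5,"twist":0,"fingers":1},
    {"dx":0,"dy":0,"dz":1,"twist":0,"fingers":1},
    {"dx":0,"dy":0,"dz":1,"twist":0,"fingers":1},
    {"dx":0,"dy":0,"dz":1,"twist":0,"fingers":1},
    {"dx":0,"dy":0,"dz":1,"twist":0,"fingers":1}
  ]
}}

```text
clock: 3.78
eef_pos: [0.5367, -0.0551, 0.0255]
tool_rot: [0.181, 0.983, 0.0, 0.0]
ft_force: [0.6, 0.6, 0.7]
grip_width: 0.0002
grasp_force: 0.0
```

```bash
python3 - <<'E'
from workcell import bot,camera
from h import *
F=[];Z=[]
for i in range(6):
    w=camera("wrist" if i%2 else "scene");o=bot.get_obs();F.append(o["ft_force"]);Z.append(o["eef_pos"])
    if i%2==0: s=w
print(np.mean(F,0),np.std(F,0),np.mean(Z,0))
im=np.hstack([cv2.resize(w["image"][130:280,120:320],(400,300)),cv2.resize(s["image"][165:225,235:315],(400,300),interpolation=2)])
cv2.imwrite("pics/p1.png",im[...,::-1])
E
```

```text
[-0.13628261  0.01849076 -0.20925108] [0.71338443 0.62559441 0.26304322] [ 0.53669579 -0.05509465  0.02554234]
```

View pics/p1.png

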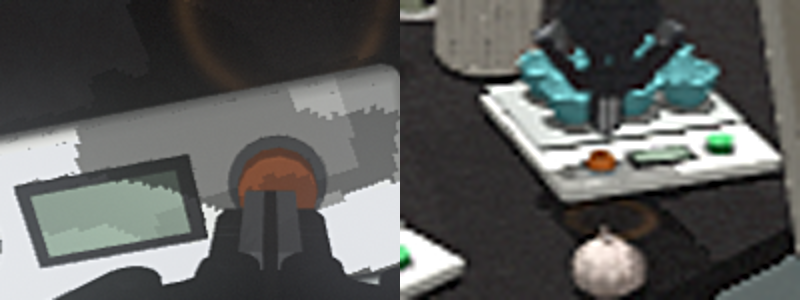

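```bash
python3 - <<'E'
from workcell import bot,camera
from h import *
o=bot.get_obs();P=o["eef_pos"]
for n in("scene","wrist","top"):
    c=camera(n)
    f=lambda p:(lambda v:(c["intrinsics"]@v)[:2]/v[2])(R.from_quat(c["attitude"]).inv().apply(np.array(p)-c["eye"])).round(1)
    print(n,"tcp",f(P),"keyup",f((.536,-.054,.03)),"keydn",f((.536,-.054,.025)),"green",f((.518,-.163,.03)))
    for nm,lo,hi in(("orange",(3,120,60),(28,255,255)),("green",(50,120,60),(88,255,255))):
        for p,a in blobs(c["image"],lo,hi,8): print(nm,p.round(1),a) if n!="top" else 0
    if n!="top":
        x,y=map(int,f(P));k=25 if n=="scene" else 60
        cv2.imwrite(f"pics/z_{n}.png",cv2.resize(c["image"][y-k:y+k,x-k:x+k],(400,400),interpolation=0)[...,::-1])
a,b=[cv2.imread(f"pics/z_{n}.png") for n in("scene","wrist")]
for i in(a,b): cv2.drawMarker(i,(200,200),(255,0,255),0,30,1)
cv2.imwrite("pics/z.png",np.hstack([a,b]))
E
```

```text
scene tcp [274.7 196.6] keyup [274.7 195.8] keydn [274.6 196.8] green [298.5 192.2]
orange [194.4 100.6] 175
orange [ 61.3 125.4] 351
orange [196.  133.1] 12
orange [348.5 145. ] 11
orange [264.  143.5] 11
orange [198.2 175.5] 126
orange [166.8 175.4] 27
orange [ 28.4 199. ] 100
orange [274.8 196.7] 19
orange [ 72.4 201.4] 83
orange [ 30.1 206.8] 28
orange [ 32.2 224.8] 120
orange [210.5 226. ] 26
orange [ 34.9 235.6] 62
orange [129.9 350.4] 2054
orange [167.1 372.4] 584
green [298.5 193.2] 13
green [233.4 216.1] 21
wrist tcp [254.6 224.2] keyup [255.8 225.4] keydn [255.8 222.3] green [ 84.  258.2]
orange [256.8 217.5] 545
green [ 88.  258.2] 780
top tcp [296.1 184.3] keyup [295.9 184.3] keydn [295.8 184.5] green [326.4 189.4]
```

View pics/z.png

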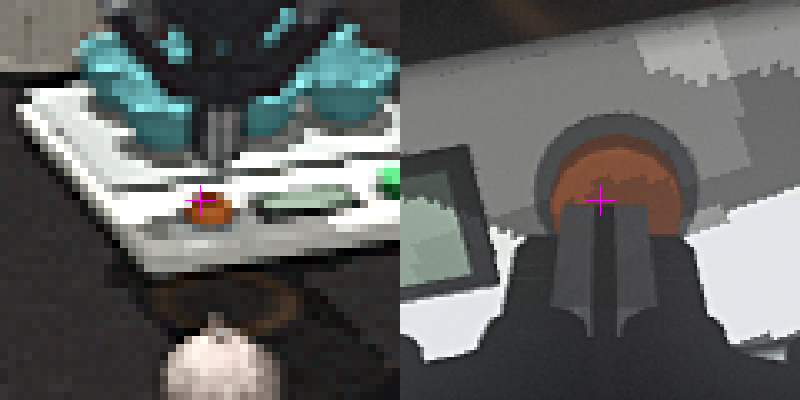

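```bash
python3 - <<'E'
from workcell import bot,camera
from h import *
S=camera("scene");W=camera("wrist");o=bot.get_obs();P=o["eef_pos"]
d=lambda c,p:R.from_quat(c["attitude"]).apply(np.linalg.inv(c["intrinsics"])@[*p,1.])
for sy in(191,192,193,196.6):
    a,b=d(S,(276.8,sy)),d(W,(256,225.7))
    t=np.linalg.lstsq(np.c_[a,-b],np.array(W["eye"])-S["eye"],rcond=None)[0]
    p,q=S["eye"]+a*t[0],W["eye"]+b*t[1]
    print(sy,p.round(4),q.round(4),np.linalg.norm(p-q).round(4))
print(P,o["joint_pos"],o["grip_width"],o["ft_force"])
E
```

```text
191 [ 0.522  -0.0538  0.0581] [ 0.525  -0.0499  0.0587] 0.005
192 [ 0.5236 -0.0552  0.0525] [ 0.5272 -0.0507  0.0532] 0.0058
193 [ 0.5253 -0.0566  0.0469] [ 0.5293 -0.0514  0.0477] 0.0066
196.6 [ 0.5313 -0.0617  0.0264] [ 0.5371 -0.0543  0.0277] 0.0095
[ 0.53664366 -0.05510043  0.02550673] [-1.02305563e-01  4.65548475e-01 -1.77493653e-01  9.27774298e-01
 -1.96694592e-05  2.62518333e-01] 0.00011362718662699274 [ 0.86502624 -0.7422478   0.61055292]
```

The scene view shows the tips still about 25 mm above the orange key. The wrist view agrees once I allow for the pad half-width, and the force is about zero. The key is therefore still up, so I go down in small steps watching the force.

{"method": "carry_out", "body": {
  "plan": [
    {"dx":0,"dy":0,"dz":1,"twist":0,"fingers":1},
    {"dx":0,"dy":0,"dz":2,"twist":0,"fingers":1},
    {"dx":0,"dy":0,"dz":3,"twist":0,"fingers":1},
    {"dx":0,"dy":0,"dz":3,"twist":0,"fingers":1},
    {"dx":0,"dy":0,"dz":3,"twist":0,"fingers":1}
  ]
}}

```text
clock: 4.75
eef_pos: [0.5365, -0.0551, 0.0223]
tool_rot: [0.181, 0.983, -0.0, -0.0]
ft_force: [-0.0, 0.7, -0.1]
grip_width: -0.0001
grasp_force: 0.0
```

```bash
cat > st.py <<'E'
from workcell import bot,camera
from h import *
F=[];Z=[]
for i in range(4):
    c=camera("wrist");o=bot.get_obs();F.append(o["ft_force"]);Z.append(o["eef_pos"])
s=camera("scene")
print(np.mean(F,0).round(2),np.mean(Z,0).round(4),o["clock"])
f=lambda c,p:(lambda v:(c["intrinsics"]@v)[:2]/v[2])(R.from_quat(c["attitude"]).inv().apply(np.array(p)-c["eye"])).round(1)
for n,c in(("s",s),("w",c)):
    for nm,lo,hi,t in(("orange",(3,120,60),(28,255,255),(.536,-.054,.03)),("green",(50,120,60),(88,255,255),(.518,-.163,.03))):
        for p,a in blobs(c["image"],lo,hi,8):
            if np.hypot(*(p-f(c,t)))<(5 if n=="s" else 30): print(n,nm,p.round(1),a,"up",f(c,t),"down",f(c,(*t[:2],.025)))
cv2.imwrite("pics/w.png",c["image"][...,::-1]);cv2.imwrite("pics/s.png",s["image"][...,::-1])
E
python3 st.py
```

```text
[-0.11  0.04  0.12] [ 0.5367 -0.0551  0.0225] 4.95
s orange [274.8 196.7] 19 up [274.7 195.8] down [274.6 196.8]
s green [298.5 193.3] 14 up [298.5 192.2] down [298.4 193.2]
w orange [257.8 218.5] 544 up [255.9 227.3] down [255.8 224.1]
w green [ 85.3 260.8] 809 up [ 81.2 260.6] down [ 85.8 256.6]
```

{"method": "carry_out", "body": {
  "plan": [
    {"dx":0,"dy":0,"dz":2,"twist":0,"fingers":1},
    {"dx":0,"dy":0,"dz":4,"twist":0,"fingers":1},
    {"dx":0,"dy":0,"dz":4,"twist":0,"fingers":1},
    {"dx":0,"dy":0,"dz":4,"twist":0,"fingers":1},
    {"dx":0,"dy":0,"dz":4,"twist":0,"fingers":1}
  ]
}}

```text
clock: 5.42
eef_pos: [0.5366, -0.0551, 0.0184]
tool_rot: [0.181, 0.983, -0.0, -0.0]
ft_force: [0.1, -0.2, 0.8]
grip_width: -0.0001
grasp_force: 0.0
```

{"method": "carry_out", "body": {
  "plan": [
    {"dx":0,"dy":0,"dz":2,"twist":0,"fingers":1},
    {"dx":0,"dy":0,"dz":4,"twist":0,"fingers":1},
    {"dx":0,"dy":0,"dz":4,"twist":0,"fingers":1},
    {"dx":0,"dy":0,"dz":4,"twist":0,"fingers":1},
    {"dx":0,"dy":0,"dz":4,"twist":0,"fingers":1}
  ]
}}

```text
clock: 5.83
eef_pos: [0.5366, -0.0551, 0.0145]
tool_rot: [0.181, 0.983, -0.0, -0.0]
ft_force: [-0.0, 0.5, 0.3]
grip_width: 0.0002
grasp_force: 0.0
```

```bash
python3 st.py; python3 - <<'E'
import cv2,numpy as np
a=cv2.imread("pics/w.png")[150:300,160:360];b=cv2.imread("pics/s.png")[165:215,245:312]
cv2.imwrite("pics/q.png",np.hstack([cv2.resize(a,(400,300)),cv2.resize(b,(400,300),interpolation=0)]))
E
```

```text
[ 0.03 -0.26  0.12] [ 0.5367 -0.0551  0.0146] 6.0333
s orange [274.8 196.8] 18 up [274.7 195.8] down [274.6 196.8]
s green [298.6 193.4] 15 up [298.5 192.2] down [298.4 193.2]
w orange [259.2 221.4] 472 up [255.9 232.7] down [255.9 229.2]
w green [ 77.6 267.4] 886 up [ 73.2 267.3] down [ 78.3 262.9]
```

View pics/q.png

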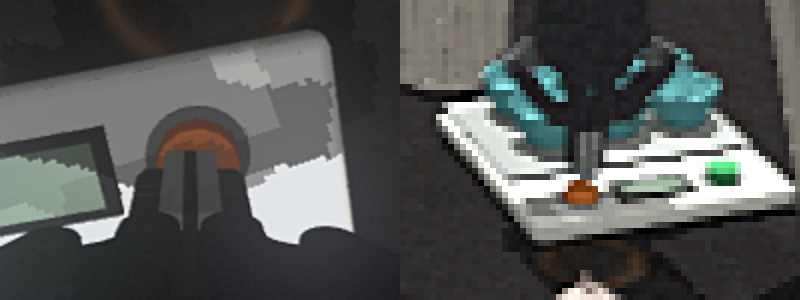

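The tip is now just above the orange key, within about 10 mm. I'll keep going in small steps.

{"method": "carry_out", "body": {
  "plan": [
    {"dx":0,"dy":0,"dz":1,"twist":0,"fingers":1},
    {"dx":0,"dy":0,"dz":2,"twist":0,"fingers":1},
    {"dx":0,"dy":0,"dz":3,"twist":0,"fingers":1},
    {"dx":0,"dy":0,"dz":3,"twist":0,"fingers":1},
    {"dx":0,"dy":0,"dz":3,"twist":0,"fingers":1}
  ]
}}

```text
clock: 6.5
eef_pos: [0.5365, -0.0551, 0.0114]
tool_rot: [0.181, 0.983, -0.0, -0.0]
ft_force: [-0.3, 0.1, 0.1]
grip_width: 0.0003
grasp_force: 0.0
```

{"method": "carry_out", "body": {
  "plan": [
    {"dx":0,"dy":0,"dz":1,"twist":0,"fingers":1},
    {"dx":0,"dy":0,"dz":2,"twist":0,"fingers":1},
    {"dx":0,"dy":0,"dz":3,"twist":0,"fingers":1},
    {"dx":0,"dy":0,"dz":3,"twist":0,"fingers":1},
    {"dx":0,"dy":0,"dz":3,"twist":0,"fingers":1}
  ]
}}

```text
clock: 6.92
eef_pos: [0.5366, -0.0551, 0.0084]
tool_rot: [0.181, 0.983, 0.0, -0.0]
ft_force: [0.0, 0.0, 0.6]
grip_width: -0.0002
grasp_force: 0.0
```

```bash
python3 st.py
```

```text
[-0.3  -0.13 -0.29] [ 0.5367 -0.0551  0.0085] 7.1167
s orange [274.8 197. ] 16 up [274.7 195.8] down [274.6 196.8]
s green [298.5 193.3] 14 up [298.5 192.2] down [298.4 193.2]
w orange [259.6 223.1] 357 up [256.  237.2] down [255.9 233.5]
w green [ 70.9 273.1] 952 up [ 66.7 272.9] down [ 72.2 268.3]
```

{"method": "carry_out", "body": {
  "plan": [
    {"dx":0,"dy":0,"dz":1,"twist":0,"fingers":1},
    {"dx":0,"dy":0,"dz":2,"twist":0,"fingers":1},
    {"dx":0,"dy":0,"dz":3,"twist":0,"fingers":1},
    {"dx":0,"dy":0,"dz":3,"twist":0,"fingers":1},
    {"dx":0,"dy":0,"dz":3,"twist":0,"fingers":1}
  ]
}}

```text
clock: 7.58
eef_pos: [0.5368, -0.0551, 0.0055]
tool_rot: [0.181, 0.983, 0.0, 0.0]
ft_force: [0.1, -0.3, 1.3]
grip_width: -0.0001
grasp_force: 0.4
```

```bash
python3 st.py; python3 - <<'E'
import cv2,numpy as np
a=cv2.imread("pics/w.png")[150:300,160:360];b=cv2.imread("pics/s.png")[165:215,245:312]
cv2.imwrite("pics/q2.png",np.hstack([cv2.resize(a,(400,300)),cv2.resize(b,(400,300),interpolation=0)]))
E
```

```text
[ 0.72 -0.16  0.98] [ 0.5369 -0.0551  0.0055] 7.7833
s orange [274.4 197.4] 13 up [274.7 195.8] down [274.6 196.8]
s green [298.6 193.4] 15 up [298.5 192.2] down [298.4 193.2]
w orange [260.  223.6] 333 up [255.9 239.3] down [255.9 235.5]
w green [ 67.4 275.7] 994 up [ 63.2 275.6] down [ 68.8 270.8]
```

View pics/q2.png

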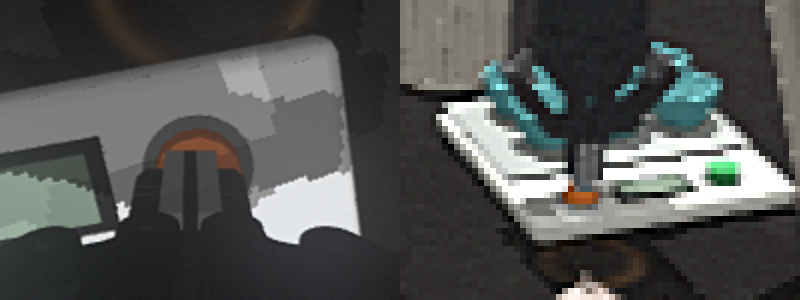

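The tips now rest on the orange key, with about 1 N and a trace on the pad. I press on gently from here.

{"method": "carry_out", "body": {
  "plan": [
    {"dx":0,"dy":0,"dz":0.5,"twist":0,"fingers":1},
    {"dx":0,"dy":0,"dz":1,"twist":0,"fingers":1},
    {"dx":0,"dy":0,"dz":1.5,"twist":0,"fingers":1},
    {"dx":0,"dy":0,"dz":2,"twist":0,"fingers":1},
    {"dx":0,"dy":0,"dz":2,"twist":0,"fingers":1}
  ]
}}

```text
clock: 8.25
eef_pos: [0.5369, -0.0551, 0.0035]
tool_rot: [0.181, 0.983, 0.0, 0.0]
ft_force: [-0.3, 0.5, 2.7]
grip_width: -0.0002
grasp_force: 0.8
```

```bash
python3 st.py
```

```text
[ 1.   -0.03  1.24] [ 0.5368 -0.0551  0.0035] 8.45
s orange [274.4 197.4] 13 up [274.7 195.8] down [274.6 196.8]
s green [298.6 193.4] 15 up [298.5 192.2] down [298.4 193.2]
w orange [261.2 224.1] 312 up [256. 241.] down [255.9 237. ]
w green [ 65.1 277.8] 1011 up [ 60.8 277.6] down [ 66.6 272.7]
```

{"method": "carry_out", "body": {
  "plan": [
    {"dx":0,"dy":0,"dz":0.5,"twist":0,"fingers":1},
    {"dx":0,"dy":0,"dz":1,"twist":0,"fingers":1},
    {"dx":0,"dy":0,"dz":1.5,"twist":0,"fingers":1},
    {"dx":0,"dy":0,"dz":2,"twist":0,"fingers":1},
    {"dx":0,"dy":0,"dz":2,"twist":0,"fingers":1}
  ]
}}

```text
clock: 8.92
eef_pos: [0.5369, -0.0551, 0.0022]
tool_rot: [0.181, 0.983, 0.0, 0.0]
ft_force: [-1.4, -1.2, 6.2]
grip_width: 0.0002
grasp_force: 3.4
```

{"method": "carry_out", "body": {
  "plan": [
    {"dx":0,"dy":0,"dz":0.5,"twist":0,"fingers":1},
    {"dx":0,"dy":0,"dz":1,"twist":0,"fingers":1},
    {"dx":0,"dy":0,"dz":1,"twist":0,"fingers":1},
    {"dx":0,"dy":0,"dz":1,"twist":0,"fingers":1},
    {"dx":0,"dy":0,"dz":1,"twist":0,"fingers":1}
  ]
}}

```text
clock: 9.33
eef_pos: [0.5369, -0.0551, 0.0022]
tool_rot: [0.181, 0.983, 0.0, 0.001]
ft_force: [-3.8, 0.4, 13.3]
grip_width: 0.0001
grasp_force: 6.4
```

```bash
python3 st.py
```

```text
[-2.58  0.08 12.8 ] [ 0.5369 -0.0551  0.0022] 9.5333
s orange [274.3 197.7] 9 up [274.7 195.8] down [274.6 196.8]
s green [298.5 193.3] 14 up [298.5 192.2] down [298.4 193.2]
w orange [261.7 224.3] 307 up [256. 242.] down [255.9 238. ]
w green [ 63.5 278.9] 1034 up [ 59.2 278.9] down [ 65.  273.9]
```

The force rises steeply at z=2.2 mm, so the orange key is on its stop. I lift, shift to the green key, and check before pressing.

{"method": "carry_out", "body": {
  "plan": [
    {"dx":0,"dy":0,"dz":-5,"twist":0,"fingers":1},
    {"dx":0,"dy":0,"dz":-20,"twist":0,"fingers":1},
    {"dx":0,"dy":0,"dz":-40,"twist":0,"fingers":1},
    {"dx":0,"dy":0,"dz":-50,"twist":0,"fingers":1},
    {"dx":0,"dy":0,"dz":-50,"twist":0,"fingers":1}
  ]
}}

```text
clock: 10.0
eef_pos: [0.5383, -0.0553, 0.0526]
tool_rot: [0.181, 0.983, 0.0, 0.002]
ft_force: [0.6, 0.1, -0.5]
grip_width: -0.0002
grasp_force: 0.0
```

{"method": "carry_out", "body": {
  "plan": [
    {"dx":-5,"dy":-25,"dz":0,"twist":0,"fingers":1},
    {"dx":-12,"dy":-55,"dz":0,"twist":0,"fingers":1},
    {"dx":-18,"dy":-85,"dz":0,"twist":0,"fingers":1},
    {"dx":-22,"dy":-106,"dz":0,"twist":0,"fingers":1},
    {"dx":-22,"dy":-106,"dz":0,"twist":0,"fingers":1}
  ]
}}

```text
clock: 10.42
eef_pos: [0.5179, -0.1655, 0.0492]
tool_rot: [0.184, 0.983, -0.001, -0.001]
ft_force: [0.2, 0.7, -0.5]
grip_width: -0.0001
grasp_force: 0.0
```

```bash
python3 st.py; python3 - <<'E'
import cv2,numpy as np
a=cv2.imread("pics/w.png")[120:300,180:420];b=cv2.imread("pics/s.png")[165:215,255:322]
cv2.imwrite("pics/q3.png",np.hstack([cv2.resize(a,(400,300)),cv2.resize(b,(400,300),interpolation=0)]))
E
```

```text
[ 0.16 -0.22  0.37] [ 0.5185 -0.1622  0.0494] 10.6167
s orange [274.7 197.1] 15 up [274.7 195.8] down [274.6 196.8]
s green [298.7 193.5] 14 up [298.5 192.2] down [298.4 193.2]
w orange [410.7 181.6] 902 up [413.4 182.1] down [409.5 180.4]
```

View pics/q3.png

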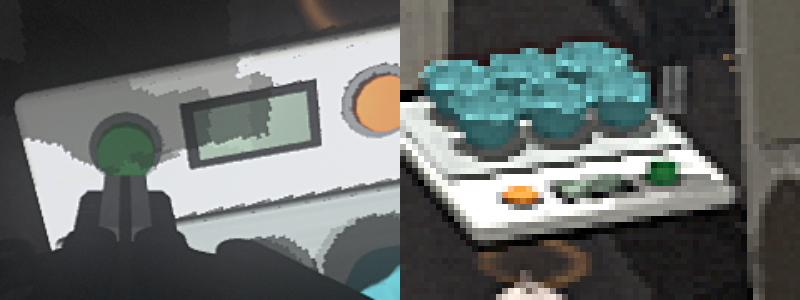

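Orange now sits low, nearly flush with its collar, and the closed fingers line up with the green key at crop (125,150). Next I descend and press it, with the stop expected at z≈2.2 mm.

{"method": "carry_out", "body": {
  "plan": [
    {"dx":0,"dy":0,"dz":15,"twist":0,"fingers":1},
    {"dx":0,"dy":0,"dz":28,"twist":0,"fingers":1},
    {"dx":0,"dy":0,"dz":36,"twist":0,"fingers":1},
    {"dx":0,"dy":0,"dz":40,"twist":0,"fingers":1},
    {"dx":0,"dy":0,"dz":40,"twist":0,"fingers":1}
  ]
}}

```text
clock: 11.08
eef_pos: [0.5186, -0.1609, 0.0094]
tool_rot: [0.181, 0.984, 0.0, -0.001]
ft_force: [0.1, 0.3, 0.0]
grip_width: 0.0004
grasp_force: 0.0
```

{"method": "carry_out", "body": {
  "plan": [
    {"dx":0,"dy":0,"dz":1,"twist":0,"fingers":1},
    {"dx":0,"dy":0,"dz":3,"twist":0,"fingers":1},
    {"dx":0,"dy":0,"dz":5,"twist":0,"fingers":1},
    {"dx":0,"dy":0,"dz":6,"twist":0,"fingers":1},
    {"dx":0,"dy":0,"dz":6,"twist":0,"fingers":1}
  ]
}}

```text
clock: 11.5
eef_pos: [0.5203, -0.1621, 0.0051]
tool_rot: [0.181, 0.983, 0.0, 0.001]
ft_force: [0.7, -0.0, 2.5]
grip_width: -0.0003
grasp_force: 1.2
```

{"method": "carry_out", "body": {
  "plan": [
    {"dx":0,"dy":0,"dz":1,"twist":0,"fingers":1},
    {"dx":0,"dy":0,"dz":2,"twist":0,"fingers":1},
    {"dx":0,"dy":0,"dz":2.5,"twist":0,"fingers":1},
    {"dx":0,"dy":0,"dz":2.5,"twist":0,"fingers":1},
    {"dx":0,"dy":0,"dz":2.5,"twist":0,"fingers":1}
  ]
}}

```text
clock: 11.92
eef_pos: [0.5202, -0.1621, 0.0025]
tool_rot: [0.181, 0.983, 0.0, 0.001]
ft_force: [1.6, 1.8, 4.2]
grip_width: -0.0002
grasp_force: 2.2
```

{"method": "carry_out", "body": {
  "plan": [
    {"dx":0,"dy":0,"dz":0.5,"twist":0,"fingers":1},
    {"dx":0,"dy":0,"dz":1,"twist":0,"fingers":1},
    {"dx":0,"dy":0,"dz":1,"twist":0,"fingers":1},
    {"dx":0,"dy":0,"dz":1,"twist":0,"fingers":1},
    {"dx":0,"dy":0,"dz":1,"twist":0,"fingers":1}
  ]
}}

```text
clock: 12.33
eef_pos: [0.5203, -0.1621, 0.0022]
tool_rot: [0.181, 0.983, 0.0, 0.001]
ft_force: [0.3, 0.5, 10.2]
grip_width: -0.0003
grasp_force: 4.7
```

The green key is on its stop: same z as the orange one, at 10 N. Now I lift clear.

{"method": "carry_out", "body": {
  "plan": [
    {"dx":0,"dy":0,"dz":-5,"twist":0,"fingers":1},
    {"dx":0,"dy":0,"dz":-20,"twist":0,"fingers":1},
    {"dx":0,"dy":0,"dz":-50,"twist":0,"fingers":1},
    {"dx":0,"dy":0,"dz":-80,"twist":0,"fingers":1},
    {"dx":0,"dy":0,"dz":-110,"twist":0,"fingers":1}
  ]
}}

```text
clock: 12.75
eef_pos: [0.5172, -0.1618, 0.1107]
tool_rot: [0.182, 0.983, -0.0, -0.003]
ft_force: [0.6, -0.9, -0.5]
grip_width: 0.0001
grasp_force: 0.0
```

{"method": "carry_out", "body": {
  "plan": [
    {"dx":0,"dy":0,"dz":-30,"twist":0,"fingers":1},
    {"dx":0,"dy":0,"dz":-50,"twist":0,"fingers":1},
    {"dx":0,"dy":0,"dz":-50,"twist":0,"fingers":1},
    {"dx":0,"dy":0,"dz":-50,"twist":0,"fingers":1},
    {"dx":0,"dy":0,"dz":-50,"twist":0,"fingers":1}
  ]
}}

```text
clock: 13.17
eef_pos: [0.518, -0.1618, 0.1594]
tool_rot: [0.181, 0.983, 0.0, -0.002]
ft_force: [-0.4, 0.8, -0.0]
grip_width: 0.0
grasp_force: 0.0
```

```bash
python3 st.py; python3 - <<'E'
import cv2
cv2.imwrite("pics/end.png",cv2.resize(cv2.imread("pics/s.png")[160:240,180:340],(800,400),interpolation=2))
E
```

```text
[-0.32 -0.11 -0.08] [ 0.5179 -0.1616  0.159 ] 13.3667
s orange [274.7 197.1] 15 up [274.7 195.8] down [274.6 196.8]
s green [298.6 193.4] 15 up [298.5 192.2] down [298.4 193.2]
w orange [360.6 155.2] 121 up [356.8 158.4] down [355.2 157.7]
w orange [352.2 167.9] 13 up [356.8 158.4] down [355.2 157.7]
```

View pics/end.png

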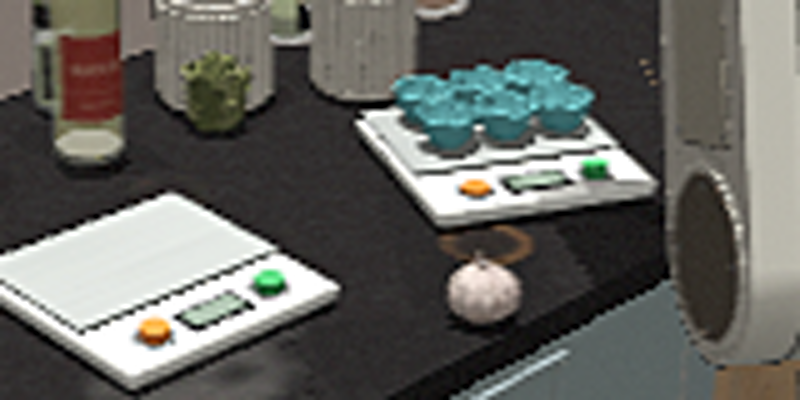

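On the tray scale the orange key is visibly flat (474,187) and the green key is up (595,168). The other scale, the tray and the garlic look undisturbed, and the hand is clear.

```bash
python3 -c "
from workcell import job_done;print(job_done())"
```

```text
the job is handed in; nothing more can be done
None
```

The job is handed in, with no verdict returned: I pressed the orange key to its stop and it looks down, then the green key to its stop and it looks back up, and the hand is clear with nothing seen disturbed.

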